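Find and lock the right spacer bar in a hooded mould lane

ROBOT

A 7-joint arm with a two-finger parallel gripper is mounted at the origin on the work surface. World frame = base frame: x ahead of the robot, y to its left, z up, the work surface at z = 0. Lengths are in m, angles in rad, forces in N, time in s.
With the tool pointing down it reaches from about 0.4 to 0.85 m from the base axis. Payload 4.5 kg.
Tool frame: the origin (TCP) lies at the very end of the fingers, on their centre line; the grasp point (between the pads) lies 19 mm behind it (r.grip_point_offset is the distance from the TCP to the grasp point, in m); y points along the fingers, x is the direction in which the jaws open and shut, and the axes are right-handed (so a half turn about y gives the same grasp; the last joint's range is limited). The gripper opens to 88 mm and grips with 3 to 60 N. Pads are 18 mm wide; open, the fingers measure 123 mm over their backs; the gripper's body (75 mm by 187 mm) begins 45 mm behind the grasp point.
Start: joints at [-1.121, 0.689, -0.195, 1.565, 0.157, 0.902, -0.215], TCP at [0.252, 0.572, 0.239] pointing down, gripper open.
Joint ranges: [-3.01, 3.01], [-0.46, 2.08], [-1.47, 1.51], [0.13, 2.56], [-1, 4.14], [0.04, 2.09], [-2.66, 2.66]. Speed limits (rad/s): [2.57, 2.57, 3.14, 3.14, 3.14, 3.14, 3.14].

INTERFACE

Orientations are given as a unit quaternion [x, y, z, w].
In Python, from plant import get_state, snapshot, camera_params, job, r gives the robot as it stands.
- The arm moves only by the tool carry_out, never from a script. Its arguments are lists of equal length, an entry for each row: "offset": the shift along the world's x, y, z in m, a list of three; "twist": the turn about the world's z in degrees. In form: {"offset": [[tx, ty, tz], ...], "twist": [twist, ...]}. A call has 1 to 8 rows; each row shifts and turns the commanded pose from where the row before left it; what a row does not reach is not made up. A row lasts 1/8 s, in which the tool goes at most 62.5 mm and 10.7 degrees, less where a joint would pass 70% of its speed; a pose out of reach is approached as far as the arm can. A call with a gripper value outside its range is refused whole. "grip" is the finger opening in m, from 0 to 0.0881, set as the call begins (left out, the last holds). The fingers move at their own pace and stop on an object; "newtons" is the grip in N (left out, the last holds). Time passes only in rows, so rows that do not move let the fingers close. It gives the time, the measured TCP pose, the force and the opening at its end, in the units of the state.
- get_state(): the state, without advancing time (a new reading comes with each control period).
- snapshot(name): name is "scene" or "top" or "wrist"; returns the picture (420x560x3 uint8, red, green, blue); there is no depth.
- camera_params(name): a dict with "camera_matrix" (3x3 intrinsics, pixels), "dist_coeffs" ([k1, k2, p1, p2, k3] as OpenCV has them; the pictures are not rectified), "eye" and "orientation" of the camera in the world. Camera axes: x right, y up, looking along -z (the intrinsics and any distortion apply to the point x, -y, -z); pixel columns grow to the right and rows downward; lengths in m; the calibration is good to about 2 mm. A picture is of the moment at which its call begins: read the wrist's pose just before it. camera_params takes no time and is no camera call; for the wrist camera it gives the pose at the moment of the call.
- job.finish_job(): hands the job in, once; it reports no verdict.
The state is a dict: "clock": time; "q": joint angles; "qd": joint speeds; "joint_torque": joint torques, N m; "tool_pos": TCP position; "eef_rot": TCP orientation; "contact_force": force on the tool from outside, world axes, zero at the start; "moment": the same for the moment, N m; "opening": opening from 0.0 (shut) to 1.0 (fully open).
Only numpy, scipy, OpenCV 4.12 (cv2) and the standard library are available. Lean on these libraries where they do the work, as an engineer would, in place of code of your own. Each camera call takes 0.05 s, during which the arm holds its last target. There are 200 camera calls.

TASK

The stop of this mould lane is hidden under the hood, and only one of the four white spacer bars is the right length: nose against the stop with its feeler pressed in, its rear end comes level with the front ends of the rails. Find that bar by feel, leave it pushed home in the lane and swing the keeper fully shut behind it. Leave the other bars lying flat on the bench and do not disturb anything else.

Things in the scene. Friction and masses are not known exactly. Their poses are not given: they have to be found in the camera images.
- infeed: Fixed infeed, place and heading vary. Origin on the bench midway between the two lane rails, at their front ends; x points along the lane, under the hood, z up. Rails 14 mm high, 8 mm wide, inner faces 40 mm apart, from x = 0 to 200 mm. Bars slide on the bench itself between them.
- hood_mouth (a point): Middle of the hood mouth's lower edge, on the bench, 80 mm along the lane from the rail ends. The mouth is 58 mm wide and 38 mm high. The closed steel hood is 110 mm wide, 60 mm high and reaches 125 mm on from here.
- keeper_hinge (a point): Upright hinge axis of the keeper, on the bench, at x = -8, y = +36 mm of the infeed frame. Shut, the keeper's inner face is 4 mm in front of the rail ends.
- keeper (a joint): Flat dark steel arm 66 mm long, 8 mm thick, top 17 mm above the bench. 0 = shut, straight across the lane (along the infeed's -y). Opens clockwise from above, through the infeed's -x (1.57 rad) towards +y, limit 2.7; starts at 1.8 to 2.6 rad. Light friction (0.03 N m), stays where left. A bar standing proud keeps it from shutting.
- feeler (a joint): Travel (m) of a sprung feeler on the hidden stop. The fixed stop stands 110, 125, 140 or 155 mm along the lane from the rail ends, varying by run. 0 = free, sticking out 6 mm towards the rail ends; 0.006 = flush with the stop. Weak spring (0.3 to 0.9 N): a bar left against it stays by its own friction; it springs out when the bar is drawn back.
- bar_a: White spacer bar 110 mm long, 30 wide, 16 high, lying flat, 0.35 kg (x 0.7 to 1.4), with an upright grip tab near the rear, 24 mm along the bar, 12 mm across, top 56 mm above the bench. Origin on the underside below the tab's middle, 15 mm from the rear end; x points to the nose, 95 mm away. The bars differ only in length. Sliding takes 1 to 5 N.
- bar_b: White spacer bar 125 mm long, 30 wide, 16 high, lying flat, 0.40 kg (x 0.7 to 1.4), with an upright grip tab near the rear, 24 mm along the bar, 12 mm across, top 56 mm above the bench. Origin on the underside below the tab's middle, 15 mm from the rear end; x points to the nose, 110 mm away. The bars differ only in length. Sliding takes 1 to 5 N.
- bar_c: White spacer bar 140 mm long, 30 wide, 16 high, lying flat, 0.45 kg (x 0.7 to 1.4), with an upright grip tab near the rear, 24 mm along the bar, 12 mm across, top 56 mm above the bench. Origin on the underside below the tab's middle, 15 mm from the rear end; x points to the nose, 125 mm away. The bars differ only in length. Sliding takes 1 to 5 N.
- bar_d: White spacer bar 155 mm long, 30 wide, 16 high, lying flat, 0.50 kg (x 0.7 to 1.4), with an upright grip tab near the rear, 24 mm along the bar, 12 mm across, top 56 mm above the bench. Origin on the underside below the tab's middle, 15 mm from the rear end; x points to the nose, 140 mm away. The bars differ only in length. Sliding takes 1 to 5 N.
- scraper: Bystander: metal spatula lying on the right. Leave alone.
- shaft_ring: Bystander: steel ring 40 mm outside, 14 mm high, behind the left-hand bars. Leave alone.
- bowl: Bystander: steel bowl, 140 mm wide, 60 mm high, on the left. Leave alone.
- spray: Bystander: white bottle with yellow cap, 70 mm wide, 190 mm high, on the left. Leave alone.
- jar: Bystander: brown glass jar with steel lid, 60 mm wide, 80 mm high, behind the right-hand bars. Leave alone.
- brush: Bystander: hand brush lying on the right. Leave alone.
Not all that is in view belongs to the job. Leave any pink look-alike of the bar_d alone. Leave any pink look-alike of the infeed alone.

How it is judged:
At the end, for the whole second after the job is handed in: One bar lies in the lane with its rear end level with the rail ends (up to 6 mm proud or 5 mm in; within 9 mm of the lane's middle and 0.12 rad of its heading) and presses the feeler in by more than 1.5 mm; the keeper is shut (below 0.12 rad); all four bars lie flat on the bench at rest (((x of bar_a in the frame of infeed between 0.009 and 0.02 m and y of bar_a in the frame of infeed between -0.009 and 0.009 m and angle between the x axis of bar_a and the x axis of infeed, either way round below 0.12 rad) or (x of bar_b in the frame of infeed between 0.009 and 0.02 m and y of bar_b in the frame of infeed between -0.009 and 0.009 m and angle between the x axis of bar_b and the x axis of infeed, either way round below 0.12 rad) or (x of bar_c in the frame of infeed between 0.009 and 0.02 m and y of bar_c in the frame of infeed between -0.009 and 0.009 m and angle between the x axis of bar_c and the x axis of infeed, either way round below 0.12 rad) or (x of bar_d in the frame of infeed between 0.009 and 0.02 m and y of bar_d in the frame of infeed between -0.009 and 0.009 m and angle between the x axis of bar_d and the x axis of infeed, either way round below 0.12 rad)) and value of joint feeler above 0.0015 m and value of joint keeper below 0.12 rad and velocity of joint keeper between -0.05 and 0.05 rad/s and height (world z) of each of bar_a, bar_b, bar_c, bar_d below 0.006 m and angle between each of bar_a, bar_b, bar_c, bar_d's own z axis and vertical below 0.1 rad and linear speed of each of bar_a, bar_b, bar_c, bar_d below 0.02 m/s); the robot touches nothing.
It fails at once if a bystander was pushed more than 40 mm (distance of any of scraper, shaft_ring, bowl, spray, jar, brush from where it was at the start of the episode above 0.04 m).
It also fails if it takes over 72 s, if anything falls off the work surface, if the arm or the gripper's body presses on something with over 40 N, if the wrist force passes 120 N, or if a joint passes its speed limit or range.

## Working session

There is one attempt and no reset: what is moved stays moved. The work goes in short steps, Python scripts to look and compute and a tool call to move; the robot and the scene stay as the last step left them, time stands still between calls to the robot, and variables do not carry over. Pictures are saved under pics/ and viewed, about 8 in all and at most 12, crops included, and the job is handed in when it is done.

Besides the shell and the picture viewer there is one more tool, called after ">>>" as name(argument=value, ...) on one line, values as JSON. carry_out: Moves the arm, as the interface text tells. Its arguments: {"type":"object","properties":{"offset":{"type":"array"},"twist":{"type":"array"},"grip":{"type":"number"},"newtons":{"type":"number"}},"required":["offset","twist"]}

```bash
ls; mkdir -p pics
python3 - <<'E'
from plant import get_state, snapshot, camera_params, job, r
import cv2,numpy as np
s=get_state();print({k:np.round(v,3).tolist() for k,v in s.items()})
for n in ("scene","top"):
    cv2.imwrite(f"pics/{n}0.png",snapshot(n)[:,:,::-1]); print(n,camera_params(n))
print(camera_params("wrist"))
E
```

```text
pics
{'clock': 0.0, 'q': [-1.121, 0.69, -0.195, 1.566, 0.157, 0.903, -0.215], 'qd': [0.001, 0.0, -0.001, 0.0, 0.0, -0.001, -0.002], 'joint_torque': [0.0, -52.758, -1.266, -15.343, -0.053, 0.007, 0.0], 'tool_pos': [0.252, 0.571, 0.238], 'eef_rot': [0.593, 0.386, -0.387, -0.592], 'contact_force': [-0.018, 0.741, -0.116], 'moment': [0.006, -0.017, -0.012], 'opening': 0.999}
scene {'camera_matrix': array([[494.4456619 ,   0.        , 284.84593167],
       [  0.        , 494.4456619 , 217.30445081],
       [  0.        ,   0.        ,   1.        ]]), 'dist_coeffs': array([-0.17927456,  0.        ,  0.        ,  0.        ,  0.        ]), 'eye': array([1.35191393, 0.01502878, 1.091133  ]), 'orientation': array([0.23907651, 0.25492203, 0.67516316, 0.64962443])}
top {'camera_matrix': array([[409.91231545,   0.        , 283.91741043],
       [  0.        , 409.91231545, 213.83692539],
       [  0.        ,   0.        ,   1.        ]]), 'dist_coeffs': array([-0.02224316,  0.        ,  0.        ,  0.        ,  0.        ]), 'eye': array([ 0.21283242, -0.03380517,  1.48837838]), 'orientation': array([-0.05878918,  0.05593549,  0.7140222 , -0.69540445])}
{'camera_matrix': array([[304.76075215,   0.        , 283.88327609],
       [  0.        , 304.76075215, 207.71330048],
       [  0.        ,   0.        ,   1.        ]]), 'dist_coeffs': array([-0.04444685,  0.        ,  0.        ,  0.        ,  0.        ]), 'eye': array([0.1812331 , 0.60249536, 0.38324333]), 'orientation': array([-0.12799678, -0.08216052,  0.53923174,  0.82830888])}
```

View pics/scene0.png

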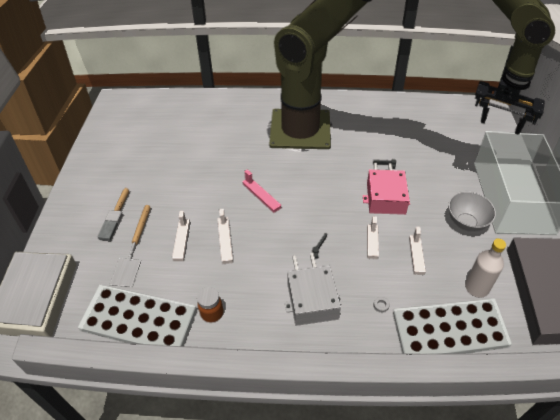

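View pics/top0.png

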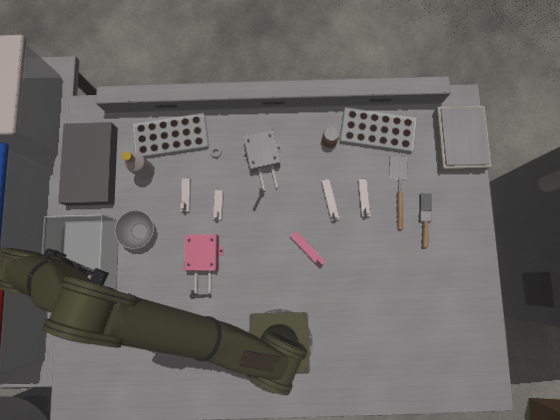

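Scene and top views agree. There are four white bars, at top px (185,195), (218,205), (330,200) and (364,198). The grey infeed has its hood at top px (262,150), with the rails and dark keeper at about (262,185). The pink bar (308,250) and the pink infeed (202,252) are look-alikes and must be left alone. Next I'll measure and make one enlarged crop to confirm.

```bash
cat > h.py <<'E'
from plant import get_state, snapshot, camera_params, job, r
import cv2,numpy as np
from scipy.spatial.transform import Rotation as R
def ray(cp,uv):
    p=cv2.undistortPoints(np.float64(uv).reshape(-1,1,2),cp["camera_matrix"],cp["dist_coeffs"]).reshape(-1,2)
    d=np.c_[p[:,0],-p[:,1],-np.ones(len(p))]
    return cp["eye"],R.from_quat(cp["orientation"]).apply(d)
def plane(cp,uv,z):
    e,d=ray(cp,uv); return (e+d*((z-e[2])/d[:,2])[:,None])[:,:2]
def proj(cp,P):
    P=np.float64(P).reshape(-1,3); c=R.from_quat(cp["orientation"]).inv().apply(P-cp["eye"])*[1,-1,-1]
    return cv2.projectPoints(c,np.zeros(3),np.zeros(3),cp["camera_matrix"],cp["dist_coeffs"])[0].reshape(-1,2)
def grab(n,f=None):
    cp=camera_params(n); im=snapshot(n)[:,:,::-1].copy()
    if f: cv2.imwrite(f"pics/{f}.png",im)
    return cp,im
E
python3 - <<'E'
from h import *
im=cv2.imread("pics/top0.png");cp=camera_params("top")
hsv=cv2.cvtColor(im,cv2.COLOR_BGR2HSV)
roi=im[130:280,170:400]
for p in [(185,195),(330,200),(364,198),(262,150),(240,220)]: print(p,im[p[1],p[0]])
m=(im.min(2)>165).astype(np.uint8)
n,l,st,c=cv2.connectedComponentsWithStats(m)
for i in range(1,n):
    if st[i,4]>100 and 150<c[i][0]<420 and 160<c[i][1]<280:
        ys,xs=np.where(l==i); rc=cv2.minAreaRect(np.c_[xs,ys].astype(np.float32))
        w=plane(cp,cv2.boxPoints(rc),0.016); ce=w.mean(0)
        e1=w[1]-w[0];e2=w[2]-w[1]; L=max((e1,e2),key=np.linalg.norm)
        print(st[i].tolist(),ce.round(3),np.linalg.norm(e1).round(3),np.linalg.norm(e2).round(3),np.degrees(np.arctan2(L[1],L[0])).round(1))
cv2.imwrite("pics/crop0.png",cv2.resize(im[120:270,170:390],None,fx=3.6,fy=3.6,interpolation=cv2.INTER_CUBIC))
E
```

```text
(185, 195) [164 168 179]
(330, 200) [172 176 186]
(364, 198) [170 173 185]
(262, 150) [141 140 144]
(240, 220) [132 131 134]
[323, 180, 16, 37, 232] [ 0.507 -0.201] 0.025 0.141 -168.3
[360, 180, 9, 33, 196] [ 0.513 -0.326] 0.024 0.122 -177.8
[215, 191, 7, 27, 131] [0.497 0.209] 0.022 0.097 179.9
```

View pics/crop0.png

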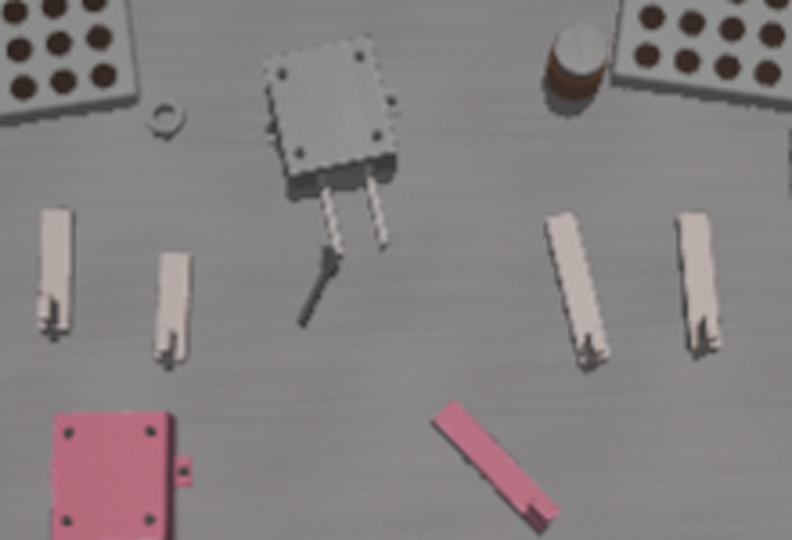

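The crop confirms the white grey-hooded infeed (hood at crop (330,105), rails down to about (360,250), keeper from (330,258) to (302,325)). All four white bars have their tabs at the robot-side end. Left to right they look like b, a, d, c. I'll work out coordinates and the tool yaw, then hover.

Run:
```python
from h import *
cp=camera_params("top"); sc=camera_params("scene")
T=lambda pts,z: plane(cp,[(170+x/3.6,120+y/3.6) for x,y in pts],z).round(3).tolist()
print("bar tabs base(rear end mid) b,a,d,c",T([(54,332),(170,362),(592,362),(705,350)],.016))
print("noses",T([(57,210),(176,253),(562,215),(694,213)],.016))
print("rails front L,R",T([(338,252),(383,246)],.014),"at hood",T([(325,187),(371,180)],.014))
print("hood top corners",T([(265,60),(370,36),(396,155),(290,178)],.06))
print("keeper hinge,tip",T([(332,255),(302,325)],.017))
print("jar ring pinkbar",T([(578,100),(166,120),(540,520),(445,410)],.01))
s=get_state(); M=R.from_quat(s["eef_rot"]).as_matrix(); print(M.round(3)); print("jaw yaw",np.degrees(np.arctan2(M[1,0],M[0,0])))
w=camera_params("wrist"); print("cam rel", M.T@(w["eye"]-s["tool_pos"]), "look",R.from_quat(w["orientation"]).apply([0,0,-1]), r.grip_point_offset)
```

```text
bar tabs base(rear end mid) b,a,d,c [[0.47, 0.33], [0.436, 0.212], [0.425, -0.214], [0.434, -0.328]]
noses [[0.597, 0.329], [0.548, 0.206], [0.577, -0.19], [0.576, -0.325]]
rails front L,R [[0.545, 0.04], [0.55, -0.006]] at hood [[0.614, 0.053], [0.62, 0.005]]
hood top corners [[0.736, 0.109], [0.759, 0.002], [0.633, -0.022], [0.612, 0.085]]
keeper hinge,tip [[0.542, 0.046], [0.47, 0.078]]
jar ring pinkbar [[0.702, -0.213], [0.692, 0.217], [0.268, -0.155], [0.381, -0.064]]
[[ 0.404 -0.001 -0.915]
 [ 0.915 -0.002  0.404]
 [-0.002 -1.    -0.   ]]
jaw yaw 66.18476731538533
cam rel [-0.00029632 -0.14527339  0.077568  ] look [ 0.27414842 -0.12343462 -0.95373295] 0.0187
```

>>> carry_out(offset=[[0.01,-0.03,0.02],[0.015,-0.05,0.01],[0.015,-0.055,0],[0.015,-0.055,0],[0.015,-0.055,0],[0.02,-0.055,0],[0.02,-0.055,0],[0.02,-0.055,0]], twist=[0,0,5,5,6,6,6,6])

```text
clock: 1.1
tool_pos: [0.3828, 0.1599, 0.2687]
eef_rot: [0.453, 0.543, -0.543, -0.453]
contact_force: [0.4, -0.3, -0.4]
opening: 1.002
```

>>> carry_out(offset=[[0.02,-0.055,0],[0.02,-0.055,0],[0.01,-0.055,0],[0.01,-0.045,0],[0.01,-0.01,0],[0,0,0]], twist=[0,0,0,0,0,0])

```text
clock: 1.85
tool_pos: [0.453, -0.058, 0.2686]
eef_rot: [0.454, 0.542, -0.542, -0.454]
contact_force: [0.3, 1.2, -1.0]
opening: 1.001
```

Run:
```python
from h import *
cp,im=grab("wrist","w1"); np.savez("w1.npz",**cp); s=get_state(); print(s["clock"],s["tool_pos"],s["q"])
```

```text
1.9 [ 0.45248287 -0.05685943  0.2686208 ] [ 0.30260192  0.44744634 -0.40813674  2.0074212   0.25690546  0.73596035
  1.48837851]
```

View pics/w1.png

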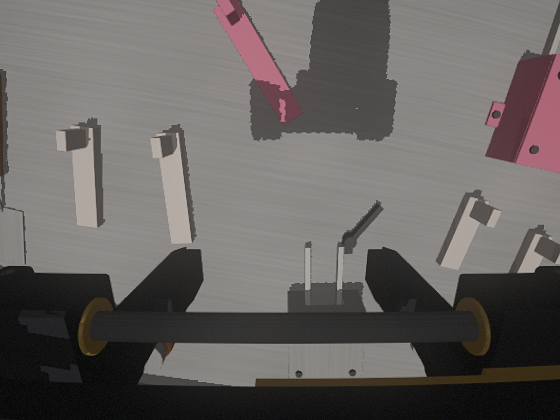

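Wrist view (robot side is up). c is at left (87,180), d at (175,185) with its tab near (165,145), rail fronts at (308,245) and (340,245), keeper at (345,243)–(380,205), and a and b at right. I'll make one enlarged crop of d and the rails for measuring.

Run:
```python
import cv2,numpy as np
im=cv2.imread("pics/w1.png")
a=cv2.resize(im[115:255,140:210],None,fx=4,fy=4,interpolation=cv2.INTER_CUBIC)
b=cv2.resize(im[195:295,280:390],None,fx=4,fy=4,interpolation=cv2.INTER_CUBIC)
o=np.zeros((560,730,3),np.uint8); o[:560,:280]=a; o[:400,290:730]=b
cv2.imwrite("pics/crop1.png",o)
```

```text
(no output)
```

View pics/crop1.png

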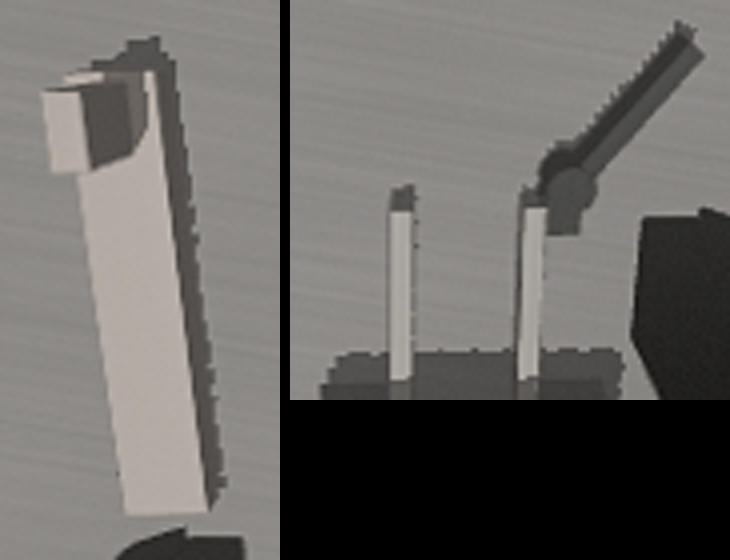

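Run:
```python
from h import *
cp=dict(np.load("w1.npz"))
A=lambda pts,z: plane(cp,[(140+x/4-.4,115+y/4-.4) for x,y in pts],z)
B=lambda pts,z: plane(cp,[(280+(x-290)/4-.4,195+y/4-.4) for x,y in pts],z)
tab=A([(66,130)],.056)[0]; n=A([(125,515),(208,512)],.016); rr=A([(155,72)],.016)[0]
print("tab",tab,"nose",n.mean(0),"w",np.linalg.norm(n[0]-n[1]))
d=n.mean(0)-tab; print("d head via tab",np.degrees(np.arctan2(d[1],d[0])),np.hypot(*d)); 
e=n[1]-rr; print("via right edge",np.degrees(np.arctan2(e[1],e[0])),np.hypot(*e))
f=B([(401,211),(536,208)],.014); h=B([(402,380),(529,380)],.014)
print("rails",f,h, "gap",np.hypot(*(f[0]-f[1])))
e=f[1]-f[0]; print("origin",f.mean(0),"heading from ends",np.degrees(np.arctan2(e[1],e[0]))-90)
e=h.mean(0)-f.mean(0); print("head mid",np.degrees(np.arctan2(e[1],e[0])),np.hypot(*e))
k=B([(570,187),(695,45)],.017); e=k[1]-k[0]; print("keeper",k,np.degrees(np.arctan2(e[1],e[0])),np.hypot(*e))
M=R.from_quat(get_state()["eef_rot"]).as_matrix(); print("jaw yaw",np.degrees(np.arctan2(M[1,0],M[0,0])))
```

```text
tab [ 0.44041034 -0.21232297] nose [ 0.57752435 -0.18527064] w 0.03010839292771898
d head via tab 11.16099856060363 0.13975721767313257
via right edge 11.318956758611613 0.15298924197373456
rails [[ 0.55342327 -0.00633686]
 [ 0.54388196  0.04124331]] [[0.62185397 0.00792043]
 [0.61365662 0.05523949]] gap 0.04852741211472182
origin [0.54865262 0.01745323] heading from ends 11.339195129716131
head mid 11.55384207621252 0.07053186780185944
keeper [[0.53260483 0.05042162]
 [0.4738094  0.08014464]] 153.1819075178061 0.06588141133446894
jaw yaw 100.25816853387697
```

Bar d: tab at (0.440,-0.212), heading 11.2°, tab-to-nose 140 mm, so it is d. Infeed: origin (0.549,0.0175), heading 11.4°, and the hinge and keeper agree with the given sizes. I'll use d as the first probe.

>>> carry_out(offset=[[-0.004,-0.052,-0.04],[-0.004,-0.052,-0.04],[-0.004,-0.0515,-0.04],[0,0,-0.048],[0,0,-0.03],[0,0,0],[0,0,0]], twist=[1,0,0,0,0,0,0])

```text
clock: 2.78
tool_pos: [0.4419, -0.2051, 0.0774]
eef_rot: [0.449, 0.547, -0.546, -0.448]
contact_force: [0.1, -0.4, -0.6]
opening: 1.0
```

>>> carry_out(offset=[[-0.0015,-0.0072,0],[0,0,-0.03],[0,0,-0.0264],[0,0,0]], twist=[0,0,0,0])

```text
clock: 3.28
tool_pos: [0.4391, -0.2138, 0.0198]
eef_rot: [-0.449, -0.546, 0.547, 0.449]
contact_force: [-0.3, 0.9, 1.2]
opening: 1.003
```

>>> carry_out(offset=[[0,0,0],[0,0,0],[0,0,0],[0,0,0],[0,0,0]], twist=[0,0,0,0,0], grip=0, newtons=60)

```text
clock: 3.9
tool_pos: [0.4395, -0.2136, 0.0201]
eef_rot: [0.449, 0.546, -0.546, -0.449]
contact_force: [-0.4, 0.0, 0.2]
opening: 0.457
```

>>> carry_out(offset=[[0,0,0],[0,0,0.01],[0,0,0.015],[0,0,0],[0,0,0]], twist=[0,0,0,0,0])

```text
clock: 4.53
tool_pos: [0.4389, -0.2135, 0.0447]
eef_rot: [-0.449, -0.546, 0.546, 0.449]
contact_force: [-0.9, 0.2, -6.5]
opening: 0.13
```

Run:
```python
from h import *
s=get_state(); print(s["contact_force"],s["moment"],s["opening"]*.0881)
a,b=grab("wrist","w2")[1],grab("scene","s2")[1]
o=np.zeros((420,780,3),np.uint8);o[:,:560]=a; c=cv2.resize(b[170:310,160:270],None,fx=2,fy=2); o[:280,560:]=c
cv2.imwrite("pics/w2s.png",o)
```

```text
[-0.90708426  0.15303496 -6.4754664 ] [-0.06167948  0.27706558 -0.03051071] 0.01149693177189005
```

View pics/w2s.png

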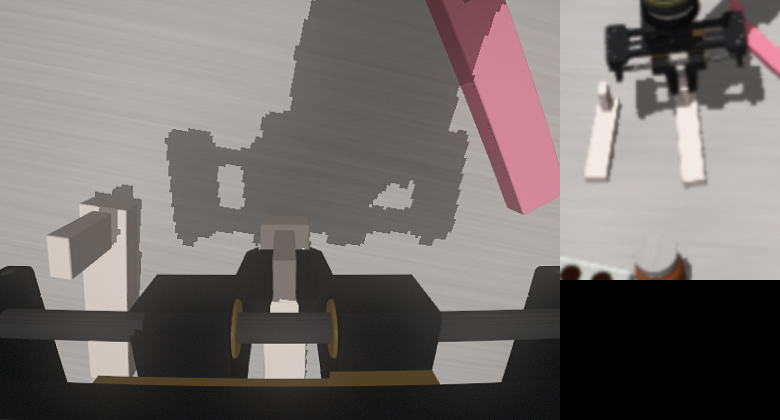

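The wrist reads -6.5 N vertically, about the full bar weight, so the bar is clear of the bench. I'll carry it to the lane mouth.

>>> carry_out(offset=[[0,0.01,0.015],[0,0.025,0.01],[0,0.035,0],[0,0.04,0],[0,0.04,0],[0,0.035,0],[0.01,0.02,0],[0.0,0.01,0]], twist=[0,0,0,0,0,0,0,0])

```text
clock: 5.62
tool_pos: [0.4515, 0.0029, 0.0704]
eef_rot: [0.449, 0.548, -0.546, -0.448]
contact_force: [-0.2, -0.6, -5.6]
opening: 0.127
```

>>> carry_out(offset=[[0.01,0,0],[0.01,0,-0.015],[0.0,0,0],[0,0,0]], twist=[0,0,0,0])

```text
clock: 6.12
tool_pos: [0.4688, 0.0005, 0.0545]
eef_rot: [-0.449, -0.545, 0.547, 0.45]
contact_force: [-0.3, 0.3, -5.0]
opening: 0.127
```

Run:
```python
from h import *
s=get_state(); print(s["clock"],s["tool_pos"],s["contact_force"],s["moment"],s["opening"]*.0881)
b=grab("scene","s3")[1]
cv2.imwrite("pics/s3c.png",cv2.resize(b[150:330,230:400],None,fx=3.3,fy=3.3,interpolation=cv2.INTER_CUBIC))
```

```text
6.125 [0.46877137 0.00050699 0.05454612] [-0.29927721  0.30160198 -4.97564156] [-0.03056453  0.28249042 -0.05814605] 0.011179075130626577
```

View pics/s3c.png

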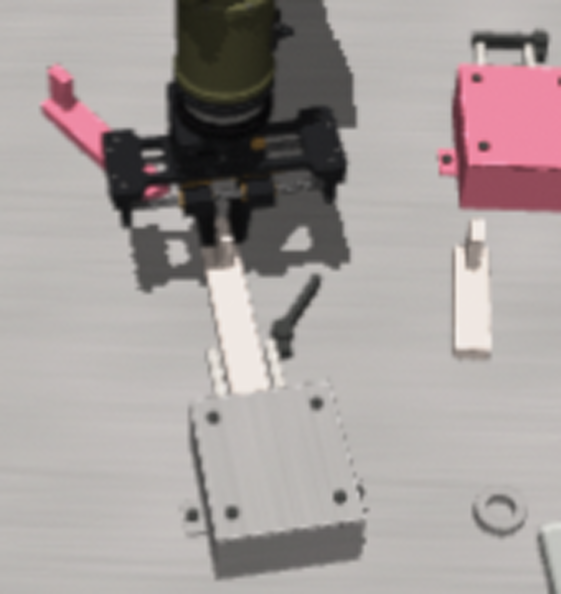

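The bar hangs level and lined up with the lane: bar at crop (240,320), rails at (215,370) and (275,360). I'll lower it to the bench.

>>> carry_out(offset=[[0,0.001,-0.015],[0,0,-0.01],[0,0,-0.006],[0,0,-0.0034],[0,0,0]], twist=[0,0,0,0,0])

```text
clock: 6.8
tool_pos: [0.4722, 0.0024, 0.0278]
eef_rot: [0.452, 0.549, -0.544, -0.446]
contact_force: [-6.2, 1.8, 77.3]
opening: 0.13
```

>>> carry_out(offset=[[0.0049,0.001,0],[0.0098,0.002,0],[0.0098,0.002,0],[0.0098,0.002,0],[0,0,0]], twist=[0,0,0,0,0])

```text
clock: 7.42
tool_pos: [0.4812, 0.0033, 0.0241]
eef_rot: [-0.441, -0.533, 0.559, 0.457]
contact_force: [-36.5, -3.1, 64.1]
opening: 0.128
```

Force is too high, so something is caught. I'll back off and look.

>>> carry_out(offset=[[-0.015,-0.003,0.01],[-0.0098,-0.002,0.01],[0,0,0.005],[0,0,0]], twist=[0,0,0,0])

```text
clock: 7.92
tool_pos: [0.4803, 0.0047, 0.0458]
eef_rot: [0.449, 0.547, -0.546, -0.449]
contact_force: [0.4, 0.3, -5.6]
opening: 0.129
```

Run:
```python
from h import *
s=get_state(); print(s["clock"],s["tool_pos"],s["contact_force"],s["moment"],s["opening"]*.0881)
b=grab("scene","s4")[1]; a=grab("wrist","w4")[1]
o=np.zeros((560,800,3),np.uint8)
o[:420,:]=cv2.resize(b[200:305,230:430],None,fx=4,fy=4,interpolation=cv2.INTER_CUBIC)[:420,:800]
cv2.imwrite("pics/s4c.png",np.hstack([cv2.resize(b[210:310,260:360],None,fx=4.2,fy=4.2,interpolation=cv2.INTER_CUBIC),a[:,100:480]]))
```

```text
7.925 [0.48032365 0.0046533  0.04582905] [ 0.35071064  0.27502037 -5.61855496] [ 0.02926808  0.22600532 -0.04493986] 0.011327234256795276
```

View pics/s4c.png

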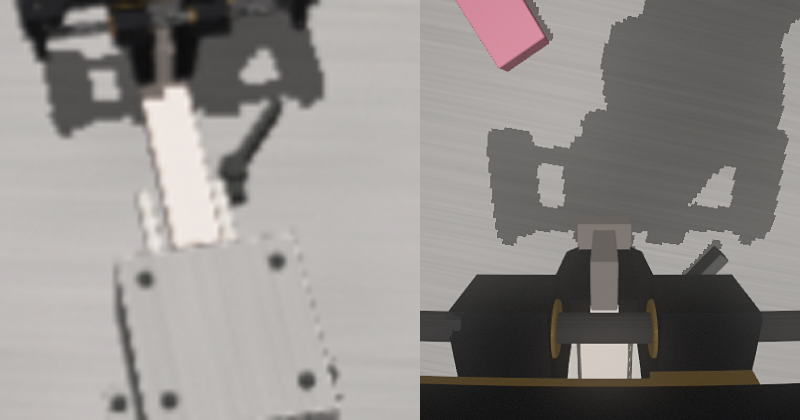

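The bar is held level. In the scene crop it looks biased toward the keeper-side rail (gap at left rail (150,215), none at right (225,215)). I'll check that with rays.

Run:
```python
from h import *
cp=camera_params("scene"); o=np.array([.5487,.0175]); th=np.radians(11.4); Rm=np.array([[np.cos(th),np.sin(th)],[-np.sin(th),np.cos(th)]])
S=lambda pts,z: ((plane(cp,[(260+x/4.2-.4,210+y/4.2-.4) for x,y in pts],z)-o)@Rm.T*1000).round(1).tolist()
print("bar top edges L(near rear,hood) R",S([(150,125),(175,245)],.042),S([(192,110),(216,243)],.042))
print("rear corners",S([(143,100),(188,88)],.042))
print("rails -y: front,hood",S([(143,197),(156,248)],.014)," +y",S([(232,240)],.014))
wc=camera_params("wrist")
W=lambda pts,z: ((plane(wc,pts,z)-o)@Rm.T*1000).round(1).tolist()
x0=100-420
print("wrist: bar edges",W([(578+x0,375),(629+x0,375)],.042),"rails outer",W([(569+x0,375),(639+x0,375)],.014))
print("tab top",W([(604+x0,232)],.056+.0258))
b=cv2.imread("pics/s4.png"); a=cv2.imread("pics/w4.png")
print(a[375,230:330,1])
t=get_state()["tool_pos"][:2]; print("tcp",(t-o)@Rm.T*1000)
```

```text
bar top edges L(near rear,hood) R [[-29.8, -11.9], [65.4, -12.7]] [[-37.6, 17.0], [68.1, 12.5]]
rear corners [[-51.0, -12.9], [-56.1, 17.8]]
rails -y: front,hood [[5.8, -22.4], [46.5, -21.0]]  +y [[48.3, 27.5]]
wrist: bar edges [[9.2, -16.3], [9.4, 15.8]] rails outer [[38.9, -26.2], [39.2, 26.1]]
tab top [[-103.9, 0.6]]
[ 33  33  30  32  36  35  32  36  36  35  39  35  37  36  36  36  33  71
 201 197 194 194 192 192 191 193 194 181 105  85  91 139 200 203 201 202
 201 201 200 201 201 201 201 200 201 201 202 201 201 200 201 201 201 201
 201 201 201 201 202 200 201 201 201 201 201 202 201 201 200 200 201 200
 201 201 200 202 198 118  96  99  95 130 196 196 195 193 192 191 192 195
 195  35  37  37  38  35  38  37  37  47]
tcp [-70.0168703    0.93149574]
```

The bar is centred within about 1–2 mm and level. The cause of the force is the late-closing fingers: they gripped the tab higher up during the lift, so my lowering pushed the bar into the bench and it slid in the pads. The TCP-to-underside distance is now about 24 mm. I'll lower to just that.

>>> carry_out(offset=[[0,-0.001,-0.008],[0,0,-0.007],[0,0,-0.004],[0,0,0],[0,0,0]], twist=[0,0,0,0,0], newtons=40)

```text
clock: 8.65
tool_pos: [0.479, 0.0034, 0.0266]
eef_rot: [0.449, 0.546, -0.546, -0.449]
contact_force: [0.1, -0.1, -5.2]
opening: 0.132
```

>>> carry_out(offset=[[0,0,-0.002],[0,0,-0.001],[0.0049,0.001,0],[0.0049,0.001,0],[0,0,0]], twist=[0,0,0,0,0])

```text
clock: 9.28
tool_pos: [0.4839, 0.004, 0.0243]
eef_rot: [-0.447, -0.543, 0.549, 0.451]
contact_force: [-8.0, -1.0, 10.1]
opening: 0.131
```

Touching the bench now. I'll release and regrip cleanly with the bar lying flat.

>>> carry_out(offset=[[0,0,0],[0,0,0],[0,0,0]], twist=[0,0,0], grip=0.03)

```text
clock: 9.65
tool_pos: [0.4896, 0.0056, 0.0237]
eef_rot: [0.449, 0.547, -0.546, -0.449]
contact_force: [0.4, -0.2, -0.1]
opening: 0.343
```

>>> carry_out(offset=[[0,0,0],[0,0,0],[0,0,0],[0,0,0]], twist=[0,0,0,0], grip=0, newtons=40)

```text
clock: 10.15
tool_pos: [0.4889, 0.0054, 0.0235]
eef_rot: [0.449, 0.546, -0.546, -0.449]
contact_force: [1.0, -0.1, -1.0]
opening: 0.13
```

>>> carry_out(offset=[[0.0049,0.001,0],[0.0098,0.002,0],[0.0098,0.002,0],[0.0098,0.002,0],[0,0,0]], twist=[0,0,0,0,0])

```text
clock: 10.78
tool_pos: [0.5231, 0.0124, 0.0236]
eef_rot: [-0.449, -0.546, 0.546, 0.449]
contact_force: [-2.1, -1.6, 0.9]
opening: 0.128
```

>>> carry_out(offset=[[0.0049,0.001,0],[0.0049,0.001,0],[0.0049,0.001,0],[0,0,0],[0,0,0]], twist=[0,0,0,0,0])

```text
clock: 11.4
tool_pos: [0.5365, 0.015, 0.0235]
eef_rot: [-0.449, -0.546, 0.547, 0.449]
contact_force: [-4.8, -1.9, 2.9]
opening: 0.131
```

>>> carry_out(offset=[[0.0029,0.0006,0],[0.0029,0.0006,0],[0,0,0],[0,0,0]], twist=[0,0,0,0])

```text
clock: 11.9
tool_pos: [0.5423, 0.0162, 0.0235]
eef_rot: [-0.448, -0.546, 0.547, 0.449]
contact_force: [-4.8, -1.0, 4.7]
opening: 0.136
```

>>> carry_out(offset=[[0.0029,0.0006,0],[0.0029,0.0006,0],[0.002,0.0004,0],[0,0,0],[0,0,0]], twist=[0,0,0,0,0])

```text
clock: 12.52
tool_pos: [0.5448, 0.0166, 0.0235]
eef_rot: [-0.446, -0.542, 0.55, 0.452]
contact_force: [-13.9, -2.3, 14.6]
opening: 0.129
```

Firm stop at TCP x ≈ -4 mm in the infeed frame. That suggests S = 140 with d 15 mm proud. I'll check the rear position in a wrist picture.

Run:
```python
from h import *
cp,a=grab("wrist","w5"); np.savez("w5.npz",**cp)
cv2.imwrite("pics/w5c.png",cv2.resize(a[180:400,140:420],None,fx=2.8,fy=2.7,interpolation=cv2.INTER_CUBIC))
```

```text
(no output)
```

View pics/w5c.png

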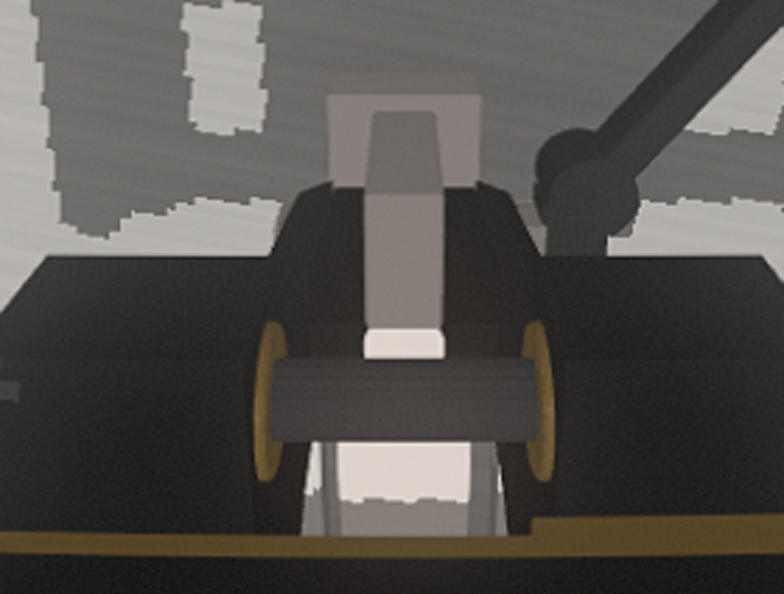

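```bash
cat >> h.py <<'E'
O=np.array([.5487,.0175]); TH=np.radians(11.4); RM=np.array([[np.cos(TH),np.sin(TH)],[-np.sin(TH),np.cos(TH)]])
inf=lambda p: (np.asarray(p)-O)@RM.T
wor=lambda p: np.asarray(p)@RM+O
E
python3 - <<'E'
from h import *
cp=dict(np.load("w5.npz"))
W=lambda pts,z: (inf(plane(cp,[(140+x/2.8-.4,180+y/2.7-.4) for x,y in pts],z))*1000).round(1).tolist()
print("rear top",W([(328,95),(482,95)],.016),"rear bottom",W([(330,72),(481,72)],0))
print("tab top rear",W([(365,195),(445,195)],.056),"front",W([(365,328),(445,328)],.056))
print("hinge top",W([(588,190)],.017))
E
```

```text
rear top [[-29.9, -15.0], [-29.8, 14.2]] rear bottom [[-29.9, -15.9], [-29.7, 15.4]]
tab top rear [[-27.0, -6.2], [-27.0, 5.4]] front [[-3.8, -6.7], [-3.7, 5.7]]
hinge top [[-9.7, 35.3]]
```

The rear is 30 mm proud and the tab centre is at -15 mm. The bar had shifted about 11 mm in the grip earlier, so my stop reading from TCP alone was wrong. Spring contact began near rear = -36 mm, and the bar stopped firmly at -30 mm. That puts the stop at 125 mm, so **bar_b** is the right one. I'll release, recentre on the tab and take d out.

>>> carry_out(offset=[[-0.005,-0.001,0],[0,0,0],[0,0,0]], twist=[0,0,0], grip=0.03)

```text
clock: 12.95
tool_pos: [0.5479, 0.0177, 0.0237]
eef_rot: [0.449, 0.547, -0.546, -0.448]
contact_force: [-0.6, 0.1, -0.7]
opening: 0.342
```

>>> carry_out(offset=[[-0.0137,-0.0028,-0.002],[0,0,0]], twist=[0,0])

```text
clock: 13.2
tool_pos: [0.5324, 0.0143, 0.0214]
eef_rot: [-0.449, -0.546, 0.547, 0.449]
contact_force: [0.2, -0.3, -0.4]
opening: 0.342
```

>>> carry_out(offset=[[0,0,0],[0,0,0],[0,0,0],[0,0,0],[0,0,0]], twist=[0,0,0,0,0], grip=0, newtons=60)

```text
clock: 13.82
tool_pos: [0.5334, 0.0145, 0.0217]
eef_rot: [0.449, 0.547, -0.546, -0.449]
contact_force: [1.2, 0.9, -0.1]
opening: 0.129
```

>>> carry_out(offset=[[-0.0098,-0.002,0.0005],[-0.0196,-0.004,0],[-0.0196,-0.004,0],[-0.0147,-0.003,0],[0,0,0.01],[0,0,0.02],[0,0,0.015],[0,0,0]], twist=[0,0,0,0,0,0,0,0])

```text
clock: 14.82
tool_pos: [0.4695, 0.0013, 0.0682]
eef_rot: [0.449, 0.547, -0.546, -0.449]
contact_force: [0.3, 0.3, -6.0]
opening: 0.132
```

>>> carry_out(offset=[[-0.015,-0.01,0],[-0.015,-0.03,0],[0,-0.035,0],[0,-0.04,0],[0,-0.04,0],[0,-0.035,0],[0,-0.02,0],[0.0,-0.005,0]], twist=[0,0,0,0,0,0,0,0])

```text
clock: 15.82
tool_pos: [0.4381, -0.2152, 0.0665]
eef_rot: [-0.45, -0.545, 0.546, 0.45]
contact_force: [0.2, 0.2, -6.5]
opening: 0.127
```

>>> carry_out(offset=[[0,0,-0.02],[0,0,-0.015],[0,0,-0.007],[0,0,-0.002],[0,0,0],[0,0,0]], twist=[0,0,0,0,0,0])

```text
clock: 16.58
tool_pos: [0.4393, -0.2136, 0.0235]
eef_rot: [0.449, 0.546, -0.546, -0.449]
contact_force: [-0.2, 0.2, -5.0]
opening: 0.128
```

>>> carry_out(offset=[[0,0,-0.002],[0,0,0],[0,0,0],[0,0,0],[0,0,0]], twist=[0,0,0,0,0], grip=0.06)

```text
clock: 17.2
tool_pos: [0.439, -0.2136, 0.0212]
eef_rot: [0.449, 0.546, -0.546, -0.449]
contact_force: [-0.4, -0.4, -0.3]
opening: 0.665
```

>>> carry_out(offset=[[0,0,0.02],[0,0,0.05],[0,0.01,0.06],[0,0.045,0.04],[0,0.055,0.02],[0,0.058,0],[0,0.058,0],[0,0.058,0]], twist=[0,0,0,0,0,0,-3,-3])

```text
clock: 18.2
tool_pos: [0.4388, 0.072, 0.2113]
eef_rot: [0.478, 0.522, -0.521, -0.477]
contact_force: [0.3, 0.6, 0.7]
opening: 0.682
```

>>> carry_out(offset=[[0,0.058,0],[0,0.058,0],[0,0.058,0],[0,0.05,0],[0,0,0],[0,0,0]], twist=[-3,-3,0,0,0,0])

```text
clock: 18.95
tool_pos: [0.4387, 0.2933, 0.2108]
eef_rot: [0.504, 0.496, -0.497, -0.503]
contact_force: [0.3, 0.8, 0.1]
opening: 0.675
```

Run:
```python
from h import *
cp,a=grab("wrist","w6"); np.savez("w6.npz",**cp); print(get_state()["tool_pos"],get_state()["clock"])
m=(a.min(2)>150).astype(np.uint8); n,l,st,c=cv2.connectedComponentsWithStats(m); print([s.tolist() for s in st[1:] if s[4]>150])
# where b & a tabs should be
print(proj(cp,[[.485,.33,.056],[.595,.33,.016],[.451,.211,.056],[.548,.206,.016]]).round())
cv2.imwrite("pics/w6c.png",cv2.resize(a[60:360,120:440],None,fx=2,fy=2,interpolation=cv2.INTER_CUBIC))
t=grab("top","t6")[1]
```

```text
[0.43898362 0.29253641 0.21083729] 19.0
[[203, 186, 28, 85, 1250], [305, 213, 27, 90, 1905]]
[[320. 234.]
 [315. 301.]
 [205. 205.]
 [216. 270.]]
```

View pics/w6.png

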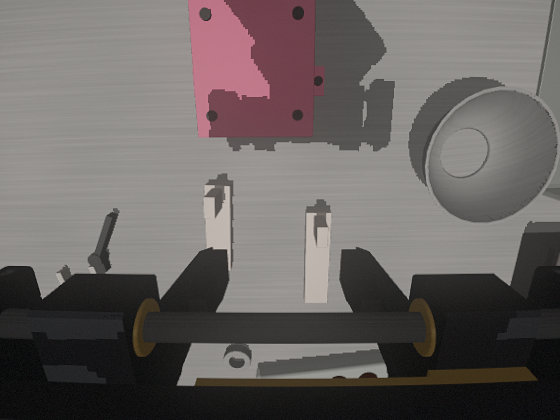

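Wrist view: a at (217,215), and b at (317,255) with its tab top around (322,237) and nose edge at row 302. The bowl at (495,155) and the pink infeed are clear.

Run:
```python
from h import *
cp=dict(np.load("w6.npz")); a=cv2.imread("pics/w6.png")
m=(a.min(2)>150).astype(np.uint8); n,l,st,c=cv2.connectedComponentsWithStats(m)
i=[k for k in range(1,n) if st[k,4]>1500][-1]
rows={y:(np.where(l[y]==i)[0].min(),np.where(l[y]==i)[0].max()) for y in (215,222,230,240,250,260,280,300,301,302) if (l[y]==i).any()}
print({k:(int(v[0]),int(v[1])) for k,v in rows.items()})
L=plane(cp,[(rows[y][0],y) for y in (260,300)],.016);Rr=plane(cp,[(rows[y][1]+1,y) for y in (260,300)],.016)
for E in (L,Rr):
    e=E[1]-E[0]; print(E,np.degrees(np.arctan2(e[1],e[0])))
print("nose",plane(cp,[(316.5,303)],.016),"rear",plane(cp,[(318.5,213)],.016),"tab",plane(cp,[(322,237.5)],.056))
print(a[237,300:335].min(1)); print(a[205:260,322].min(1))
```

```text
{215: (306, 330), 222: (306, 331), 230: (306, 329), 240: (306, 330), 250: (306, 329), 260: (305, 328), 280: (305, 327), 300: (305, 326), 301: (305, 326), 302: (305, 326)}
[[0.53617379 0.31697277]
 [0.59395785 0.3173404 ]] 0.3645258218361333
[[0.53666891 0.34672102]
 [0.59446787 0.34594184]] -0.7723577136930648
nose [[0.59879006 0.33237115]] rear [[0.4750613  0.33252005]] tab [[0.48924684 0.33226872]]
[145 145 147 148 138 111 162 178 175 175 176 176 177 179 133  82  75 157
 178 175 175 175 174 173 174 173 174 160 169 177 141 137 145 145 145]
[ 90  88  90  90  90  89  88  94 103 105  94  90  89  89  89  89  90  89
  90  89  87  81 148 175 177 175 174 176 175 176 175 174 174 174 174 174
 174 174 174 173 174 175 164 173 174 174 175 174 174 174 173 174 173 173
 175]
```

>>> carry_out(offset=[[0.025,0.02,-0.02],[0.025,0.0197,-0.03],[0,0,-0.05],[0,0,-0.05],[0,0,-0.02],[0,0,0]], twist=[0.5,0,0,0,0,0])

```text
clock: 19.8
tool_pos: [0.4889, 0.3329, 0.0406]
eef_rot: [0.502, 0.498, -0.499, -0.502]
contact_force: [-0.6, -0.0, 0.6]
opening: 0.685
```

>>> carry_out(offset=[[0,-0.0005,-0.0195],[0,0,0]], twist=[0,0])

```text
clock: 20.05
tool_pos: [0.4889, 0.3333, 0.0214]
eef_rot: [0.501, 0.498, -0.499, -0.501]
contact_force: [-0.9, -0.1, 0.1]
opening: 0.679
```

>>> carry_out(offset=[[0,0,0],[0,0,0],[0,0,0],[0,0,0],[0,0,0],[0,0,0],[0,0,0],[0,0,0]], twist=[0,0,0,0,0,0,0,0], grip=0, newtons=60)

```text
clock: 21.05
tool_pos: [0.489, 0.3334, 0.0216]
eef_rot: [0.501, 0.498, -0.499, -0.501]
contact_force: [-1.1, -1.2, 1.0]
opening: 0.127
```

>>> carry_out(offset=[[0,0,0.01],[0,0,0.02],[0,0,0.03],[0,0,0.03],[0,0,0]], twist=[0,0,0,0,0])

```text
clock: 21.68
tool_pos: [0.4905, 0.3349, 0.1145]
eef_rot: [0.502, 0.501, -0.496, -0.501]
contact_force: [0.6, 0.4, -4.8]
opening: 0.13
```

>>> carry_out(offset=[[-0.01,-0.015,0],[0,-0.035,0],[0,-0.05,0],[0,-0.055,0],[0,-0.055,0],[0,-0.05,0],[0,-0.035,0],[0,-0.02,0]], twist=[0,2,2,2,2,2,1.6,0])

```text
clock: 22.68
tool_pos: [0.478, 0.0157, 0.1109]
eef_rot: [-0.449, -0.545, 0.547, 0.45]
contact_force: [-0.1, 1.0, -4.3]
opening: 0.131
```

>>> carry_out(offset=[[0.008,-0.01,0],[0.01,0,0],[0,0,0],[0,0,0]], twist=[0,0,0,0])

```text
clock: 23.18
tool_pos: [0.4969, 0.0099, 0.1115]
eef_rot: [0.448, 0.547, -0.547, -0.448]
contact_force: [0.0, 0.4, -3.7]
opening: 0.131
```

Run:
```python
from h import *
s=get_state(); M=R.from_quat(s["eef_rot"]).as_matrix(); print(s["clock"],s["tool_pos"],inf(s["tool_pos"][:2]),np.degrees(np.arctan2(M[1,0],M[0,0])),s["contact_force"])
```

```text
23.175 [0.4969156  0.00986327 0.11152718] [-0.05227221  0.0027495 ] 101.38479460681654 [ 0.01488866  0.44700528 -3.69506508]
```

>>> carry_out(offset=[[0.0005,-0.0027,0],[0,0,-0.03],[0,0,-0.03],[0,0,-0.017],[0,0,-0.008],[0,0,-0.003],[0,0,0]], twist=[0,0,0,0,0,0,0])

```text
clock: 24.05
tool_pos: [0.4978, 0.006, 0.024]
eef_rot: [0.449, 0.547, -0.547, -0.448]
contact_force: [0.4, 1.5, -3.1]
opening: 0.131
```

>>> carry_out(offset=[[0,0.001,-0.0015],[0,0,-0.0007],[0,0,0]], twist=[0,0,0])

```text
clock: 24.42
tool_pos: [0.4978, 0.007, 0.0217]
eef_rot: [0.449, 0.547, -0.546, -0.448]
contact_force: [-0.6, 0.2, -2.9]
opening: 0.136
```

>>> carry_out(offset=[[0,0,0],[0,0,0]], twist=[0,0], grip=0.02)

```text
clock: 24.68
tool_pos: [0.4979, 0.0069, 0.0217]
eef_rot: [0.449, 0.547, -0.546, -0.448]
contact_force: [-0.4, 0.1, -0.2]
opening: 0.225
```

>>> carry_out(offset=[[0,0,0],[0,0,0],[0,0,0]], twist=[0,0,0], grip=0, newtons=40)

```text
clock: 25.05
tool_pos: [0.4977, 0.0069, 0.0216]
eef_rot: [0.449, 0.547, -0.547, -0.448]
contact_force: [-0.0, -0.2, 3.0]
opening: 0.128
```

>>> carry_out(offset=[[0.0049,0.001,0],[0.0098,0.002,0],[0.0098,0.002,0],[0.0098,0.002,0],[0.0049,0.001,0],[0,0,0]], twist=[0,0,0,0,0,0])

```text
clock: 25.8
tool_pos: [0.5331, 0.0133, 0.0216]
eef_rot: [-0.448, -0.544, 0.549, 0.45]
contact_force: [-6.9, -1.0, 10.0]
opening: 0.132
```

>>> carry_out(offset=[[0.0049,0.001,0.0005],[0.0098,0.002,0],[0.0049,0.001,0],[0,0,0]], twist=[0,0,0,0])

```text
clock: 26.3
tool_pos: [0.5576, 0.0194, 0.0216]
eef_rot: [0.449, 0.547, -0.546, -0.448]
contact_force: [0.7, 0.5, -4.3]
opening: 0.13
```

>>> carry_out(offset=[[0.0029,0.0006,0],[0.0029,0.0006,0],[0,0,0],[0,0,0]], twist=[0,0,0,0])

```text
clock: 26.8
tool_pos: [0.5622, 0.0202, 0.0218]
eef_rot: [0.448, 0.547, -0.547, -0.448]
contact_force: [-0.6, 0.1, -2.9]
opening: 0.133
```

>>> carry_out(offset=[[0.0029,0.0006,0],[0.0029,0.0006,0],[0,0,0],[0,0,0]], twist=[0,0,0,0])

```text
clock: 27.3
tool_pos: [0.5635, 0.0203, 0.0216]
eef_rot: [-0.447, -0.544, 0.549, 0.45]
contact_force: [-9.6, -1.0, 4.3]
opening: 0.133
```

The bar stopped at TCP x = +15.1 mm, exactly where b should sit for S = 125. One more firm nudge, then release and rise.

>>> carry_out(offset=[[0.003,0.0006,0],[0,0,0],[0,0,0]], twist=[0,0,0])

```text
clock: 27.68
tool_pos: [0.5635, 0.0203, 0.0216]
eef_rot: [-0.446, -0.542, 0.551, 0.451]
contact_force: [-14.8, -1.3, 9.0]
opening: 0.131
```

>>> carry_out(offset=[[0,0,0],[0,0,0],[0,0,0],[0,0,0]], twist=[0,0,0,0], grip=0.04)

```text
clock: 28.18
tool_pos: [0.5715, 0.022, 0.0221]
eef_rot: [0.449, 0.547, -0.546, -0.448]
contact_force: [-0.0, 0.3, 0.3]
opening: 0.456
```

>>> carry_out(offset=[[0,0,0.02],[0,0,0.04],[-0.02,0,0.05],[-0.05,0,0.03],[-0.05,0,0],[0,0,0],[0,0,0]], twist=[0,0,0,0,0,0,0])

```text
clock: 29.05
tool_pos: [0.4522, 0.0222, 0.1622]
eef_rot: [0.449, 0.547, -0.546, -0.448]
contact_force: [0.6, 0.1, 0.3]
opening: 0.456
```

Run:
```python
from h import *
s=get_state(); print(s["clock"],s["tool_pos"],inf(s["tool_pos"][:2]))
cp,a=grab("wrist","w7"); np.savez("w7.npz",**cp)
P=np.c_[wor([[0,0],[0,24],[0,-24],[-8,36],[0,0]]),[.016,.014,.014,.017,.016]]; print(proj(cp,P).round())
x,y=proj(cp,P)[0].astype(int); x0,y0=max(0,x-80),max(0,y-80); print(x0,y0)
cv2.imwrite("pics/w7c.png",cv2.resize(a[y0:y0+130,x0:x0+170],None,fx=4,fy=4,interpolation=cv2.INTER_CUBIC))
```

```text
29.05 [0.45218915 0.02218051 0.16217943] [-0.09368167  0.02366425]
[[ 2.630000e+02  2.780000e+02]
 [-6.450823e+06  7.460000e+02]
 [ 4.129976e+06 -2.599300e+04]
 [ 6.350800e+04 -1.327300e+04]
 [ 2.630000e+02  2.780000e+02]]
182 197
```

View pics/w7c.png

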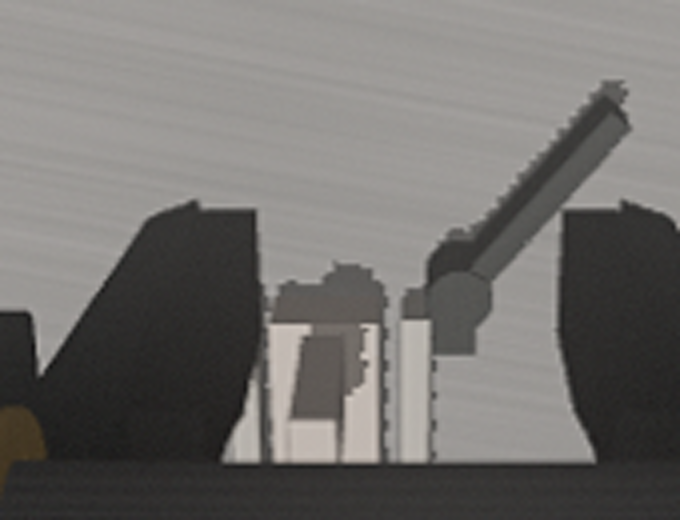

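Bar b's rear edge (row 323) is level with the rail front (row 320). The keeper still stands open at (460,300)–(615,105). I'll close the fingers and go to the outer side of the keeper.

>>> carry_out(offset=[[0.019,0.027,0],[0.019,0.027,0],[0.019,0.026,0],[0,0,-0.04],[0,0,-0.05],[0,0,-0.03],[0,0,0],[0,0,0]], twist=[0,0,0,0,0,0,0,0], grip=0, newtons=20)

```text
clock: 30.1
tool_pos: [0.5091, 0.1023, 0.0424]
eef_rot: [0.449, 0.547, -0.546, -0.448]
contact_force: [0.1, -0.9, 0.3]
opening: 0.008
```

>>> carry_out(offset=[[0,0,-0.02],[0,0,-0.013],[0,0,0]], twist=[0,0,0])

```text
clock: 30.48
tool_pos: [0.508, 0.1019, 0.0089]
eef_rot: [-0.448, -0.547, 0.547, 0.448]
contact_force: [0.5, 0.2, -0.1]
opening: 0.003
```

>>> carry_out(offset=[[-0.0045,-0.01,0],[-0.0056,-0.0055,0],[-0.0057,-0.0055,0],[-0.0037,-0.0089,0],[-0.0037,-0.0089,0],[-0.0022,-0.0155,0],[0.003,-0.0108,0],[0.004,-0.0108,0]], twist=[0,0,0,0,0,0,0,0])

```text
clock: 31.48
tool_pos: [0.4896, 0.025, 0.0088]
eef_rot: [-0.448, -0.546, 0.547, 0.449]
contact_force: [-0.1, 1.4, -0.6]
opening: 0.001
```

>>> carry_out(offset=[[0.0094,-0.0084,0],[0.0094,-0.0084,0],[0.0105,-0.0025,0],[0.0106,-0.0025,0],[0,0,0],[0,0,0]], twist=[0,0,0,0,0,0])

```text
clock: 32.22
tool_pos: [0.5288, 0.0041, 0.0086]
eef_rot: [-0.448, -0.546, 0.547, 0.449]
contact_force: [-2.8, -1.0, -2.0]
opening: 0.008
```

>>> carry_out(offset=[[0.003,0.0006,0],[0.003,0.0006,0],[0,0,0],[0,0,0]], twist=[0,0,0,0])

```text
clock: 32.72
tool_pos: [0.5291, 0.004, 0.0085]
eef_rot: [-0.446, -0.543, 0.551, 0.45]
contact_force: [-12.8, -0.9, 7.0]
opening: 0.005
```

Firm stall at the expected shut position. I'll back off and look.

>>> carry_out(offset=[[-0.02,-0.004,0],[-0.03,-0.006,0.02],[-0.03,0,0.05],[0,0,0.05],[0,0,0.04],[0,0,0],[0,0,0]], twist=[0,0,0,0,0,0,0])

```text
clock: 33.6
tool_pos: [0.4559, -0.0048, 0.1687]
eef_rot: [0.449, 0.547, -0.546, -0.448]
contact_force: [-0.0, -0.2, -0.7]
opening: 0.003
```

Run:
```python
from h import *
s=get_state(); print(s["clock"],s["tool_pos"])
cp,a=grab("wrist","w8"); np.savez("w8.npz",**cp); b=grab("scene","s8")[1]; grab("top","t8")
P=np.c_[wor([[0,0]]),[.016]]; x,y=proj(cp,P)[0].astype(int); x0,y0=max(0,x-60),max(0,y-60); print(x0,y0)
c1=cv2.resize(a[y0:y0+100,x0:x0+130],None,fx=4,fy=4,interpolation=cv2.INTER_CUBIC)
o=np.zeros((600,800,3),np.uint8); o[:c1.shape[0],:c1.shape[1]]=c1[:600,:800]
c2=b[190:330,150:430]; o[410:590,:360]=cv2.resize(c2,(360,180))
cv2.imwrite("pics/w8c.png",o)
```

```text
33.6 [ 0.45590371 -0.00475109  0.16871505]
227 216
```

View pics/w8c.png

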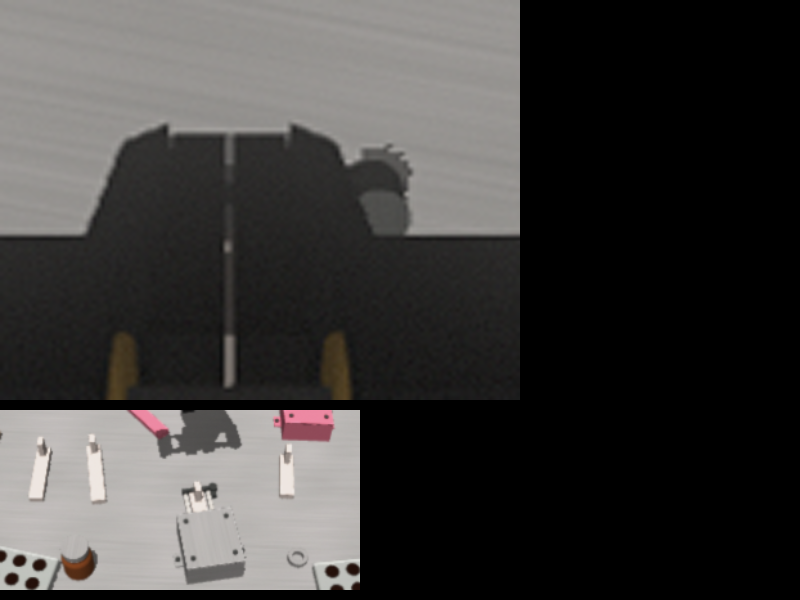

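The scene pane shows the keeper straight across the lane behind the bar, and a, c and d lying flat where they belong. I'll check the keeper angle and bar rear numerically from the scene picture.

Run:
```python
from h import *
b=cv2.imread("pics/s8.png"); cp=camera_params("scene")
x0,y0=284,236; g=b[y0:266,x0:328].max(2)
for row in g[::2]: print(' '.join(f"{v:3d}" for v in row[::2]))
m=(g<85).astype(np.uint8); n,l,st,c=cv2.connectedComponentsWithStats(m); print(st.tolist())
ys,xs=np.where(l==1+np.argmax(st[1:,4])); p=inf(plane(cp,np.c_[xs+x0,ys+y0],.014))*1000
print("extent",p.min(0),p.max(0))
for lo in range(-30,45,8):
    q=p[(p[:,1]>=lo)&(p[:,1]<lo+8)]
    if len(q): print(lo,len(q),q[:,0].min().round(1),q[:,0].mean().round(1),q[:,0].max().round(1))
```

```text
188 186 187 186 185 185 185 184 184 186 185 185 186 186 186 187 187 187 187 188 188 188
185 185 185 185 184 185 185 185 185 185 185 186 187 187 188 188 187 187 188 187 187 187
184 183 183 182 182 181 182 183 183 183 185 184 186 187 186 188 187 188 188 188 188 188
183 182 182 181 181 181 182 182 183 182 183 184 184 184 185 185 184 185 185 185 185 186
186 185 185 185 185 185 184 185 185 187 188 188 187 188 188 188 188 189 188 187 188 188
186 186 185 184 185 186 184 184 185 236 235 178 185 186 179 150 156 180 186 186 185 185
184 183 183 182 182 181 181 180 168 237 238 195 165 162 121  71  71 122 181 183 183 182
184 183 183 182 169 165 162 139 114 222 239 175  77  68  59  67  70  99 184 187 185 185
185 184 183 178  80  73  67  66  84 202 226 168  57  74 111  51  50  91 180 183 183 184
185 185 185 179  57  75  61 164 163 144 144 144 169 174 223  81  70 148 183 184 184 184
190 190 189 186 130 216 139 231 217 137 142 129 191 153 224 116  52 116 185 186 186 186
184 185 186 186 166 227 198 218 236 144 142 129 226 168 225 153  89 148 188 187 188 188
186 185 186 185 181 206 191 219 236 165 163 195 236 173 205 210 185 187 187 187 187 187
188 187 188 188 184 208 228 173 237 236 237 237 238 206 206 228 184 187 188 187 187 187
189 189 189 189 188 191 223 149 238 238 238 238 238 202 157 225 192 189 189 188 187 187
[[0, 0, 44, 30, 1237], [24, 11, 11, 11, 59], [8, 15, 9, 5, 24]]
extent [-16.46500464  18.67953481] [17.77609713 46.19640439]
18 10 -9.5 -5.0 1.0
26 9 -11.1 -4.6 6.5
34 31 -16.5 1.5 17.8
42 9 -12.6 -5.1 4.6
```

Run:
```python
from h import *
b=cv2.imread("pics/s8.png"); cp=camera_params("scene")
for u in list(range(291,301))+list(range(307,314)):
    g=b[244:262,u].max(1); ys=np.where(g<90)[0]+244
    if len(ys):
        # far (robot-side) top edge
        print(u,ys.min(),ys.max(),(inf(plane(cp,[(u,ys.min()-.5),(u,ys.max()+.5)],.017))*1000).round(1).tolist())
```

```text
292 252 255 [[-9.4, -24.3], [3.9, -26.6]]
293 252 254 [[-8.9, -21.7], [1.1, -23.4]]
294 252 254 [[-8.5, -19.0], [1.5, -20.7]]
295 252 254 [[-8.0, -16.3], [1.9, -18.0]]
296 252 254 [[-7.6, -13.6], [2.4, -15.4]]
297 251 253 [[-10.5, -10.4], [-0.5, -12.1]]
298 251 253 [[-10.1, -7.7], [-0.0, -9.5]]
299 251 253 [[-9.6, -5.0], [0.4, -6.8]]
300 251 252 [[-9.2, -2.3], [-2.5, -3.5]]
307 251 251 [[-6.0, 16.4], [-2.7, 15.8]]
308 250 252 [[-9.0, 19.8], [1.1, 17.9]]
309 250 253 [[-8.5, 22.4], [4.8, 19.9]]
310 250 252 [[-8.1, 25.1], [2.0, 23.2]]
311 250 251 [[-7.6, 27.8], [-0.9, 26.5]]
312 249 251 [[-10.5, 31.2], [-0.5, 29.2]]
313 248 252 [[-13.4, 34.5], [3.3, 31.2]]
```

The keeper's outer edge lies at a constant x of about -9 mm from y = -24 to +31 mm. It is parallel to the rail ends within about 0.04 rad, so it is shut. The robot is clear, so I'm handing in.

Run:
```python
from plant import job
print(job.finish_job())
```

```text
the job is handed in; nothing more can be done
None
```

I left bar_b pushed home in the lane with the keeper swung shut behind it, and handed the job in at about 34 s of the 72 s.

- **Finding the bar:** I used bar_d as a probe. It stopped firmly with its rear 30 mm proud of the rail ends, which puts the stop at 125 mm and makes bar_b the right length. I put bar_d back where it had been lying.
- **Bar b:** It stopped firmly with the tool at +15.1 mm along the lane, and a close-up showed its rear edge level with the rail ends. I could not read the feeler directly; that it is pressed in is inferred from the firm stop.
- **Keeper:** It stalled at the shut position under about 13 N. The final picture shows it straight across the lane, to about 0.04 rad. Its outer edge measured about 3 mm nearer the rails than nominal, roughly one pixel.
- **Other bars and bystanders:** In the final view a, c and d lie flat, and the jar and ring look undisturbed. I did not measure the other bystanders at the end.

**What went wrong:**
- On the first grasp of bar_d I lifted before the fingers had fully closed. Lowering it then pressed it on the bench with about 77 N at the wrist, under the 120 N limit, and shifted it about 11 mm in the grip.
- That made my first reading of the stop wrong by one size; a wrist picture corrected it before I acted on it.

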